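# Make up two painting kits from the stock on the studio table

### The job

Make up the two kits for the painting class, one thing to a bay, in whichever bay of the right tray you like: the brush-painting kit in the long three-bay tray is the bottle, the low pot and the steel cup; the scraping kit in the short two-bay tray is the slim jar and the wooden-handled squeegee. Everything ends upright (the squeegee lying flat as it is now) on the floor of its bay, and the jar of brushes is left standing where it is.

Things in the scene. Friction and masses are not known exactly. Their poses are not given: they have to be found in the camera images.
- low_pot: Low wide white plastic paint pot with a screw lid and paper label, body diameter 60 mm up to 26 mm, lid diameter 58 mm above, 42 mm high in all, about 0.1 kg. Origin at the centre of its underside, z up. Stands upright at the start, any yaw.
- slim_jar: Slim white plastic jar with a screw lid and paper label, body diameter 44 mm up to 60 mm, lid diameter 40 mm above, 80 mm high in all, about 0.1 kg. Origin at the centre of its underside, z up. Stands upright at the start, any yaw.
- bottle: White plastic paint bottle with a narrow neck and white cap: body diameter 50 mm up to 78 mm, sloping in to a cap of diameter 24 mm from 95 mm up, 115 mm high in all, about 0.2 kg. Origin at the centre of its underside, z up. Stands upright at the start, any yaw.
- cup: Open empty cup of bare steel, slightly tapered: outside diameter 54 mm at the foot, 58 mm at the rim, 60 mm high, wall 3 mm, about 0.1 kg. Origin at the centre of its underside, z up. Stands upright at the start, any yaw.
- squeegee: Small hand squeegee lying flat: wooden grip bar 22 mm (x) by 64 mm (y), 30 mm high, with a black rubber blade 60 mm wide, 6 mm thick, standing out 24 mm to +x at table level. Origin under the middle of the 46 x 64 mm footprint, z up; the bar's centre line is 12 mm to -x of it. Yaw at the start within 0.5 rad of 0. About 0.06 kg; grip it across the bar.
- brush_jar: Bystander: amber glass jar, diameter 62 mm, 86 mm high, with paint brushes sticking up to 175 mm and at most 35 mm out from its axis. It stands among the stock. Origin at the centre of its underside, z up. Leave alone.
- tray_long: The long pale plywood kit tray, 96 x 276 mm, with three bays. Bays in one row along its y axis, each 84 x 84 mm inside, floor 4 mm above the table; walls 6 mm thick, tops 14 mm above the table. Fixed to the table. Origin at the centre of its underside (table level), z up, x across the row; bay centres at y = -90, 0 and +90 mm.
- tray_short: The short pale plywood kit tray, 96 x 186 mm, with two bays. Bays in one row along its y axis, each 84 x 84 mm inside, floor 4 mm above the table; walls 6 mm thick, tops 14 mm above the table. Fixed to the table. Origin at the centre of its underside (table level), z up, x across the row; bay centres at y = -45 and +45 mm.

How it is judged:
By the outcome, as a careful person would: the job done as asked, in the order asked, and still so for the second after the job is handed in, with the robot touching nothing.
It also fails if it takes over 128 s, if anything falls off the work surface, if the arm or the gripper's body presses on something with over 40 N, if the wrist force passes 120 N, or if a joint passes its speed limit or range.

### The arm

A 6-joint arm with a two-finger parallel gripper is mounted at the origin on the work surface. World frame = base frame: x ahead of the robot, y to its left, z up, the work surface at z = 0. Lengths are in m, angles in rad, forces in N, time in s.
With the tool pointing down it reaches from about 0.275 to 0.875 m from the base axis. Payload 12.5 kg.
Tool frame: the origin (TCP) lies on the centre line of the jaws, within the pads' length; the fingertips stand r.finger_overhang ahead of it and the grasp point (between the pads) lies 3 mm ahead of it (r.finger_overhang is the distance from the TCP to the fingertips, in m); z points along the fingers, y is the line along which they close (so a half turn about z gives the same grasp; the last joint's range is limited). The gripper opens to 85 mm and grips with 20 to 120 N. Pads are 22 mm wide; open, the fingers measure 114 mm over their backs; the gripper's body (76 mm by 85 mm) begins 54 mm behind the grasp point. The pads swing forward as they close: fully open they stand 13 mm farther back than shut.
Start: joints at [1.023, 0.351, 1.652, -0, 1.139, -0.085], TCP at [0.246, 0.492, 0.253] pointing down, gripper open.
Joint ranges: [-2.75, 2.75], [-0.79, 2.1], [0.01, 2.65], [-1.57, 4.71], [0.07, 3.14], [-2.87, 2.87]. Speed limits (rad/s): [2.22, 2.22, 2.79, 3.14, 3.14, 3.14].

### API

Orientations are given as a unit quaternion [x, y, z, w].
In Python, from cell import r, optics gives the robot as it stands. The module is installed in compiled form; this text tells all that it offers. Calls block until the motion is done:
- r.move_to(position, orientation): joint-space move of the TCP to a pose.
- r.move_linear(position, rot=None, vel=0.15): straight line of the TCP; rot=None keeps the orientation; vel is the mean speed in m/s.
- r.set_joints(angles): joint-space move.
- r.set_gripper(opening, squeeze=None): opening from 0.0 (shut) to 1.0 (fully open); squeeze is the grip in N (None keeps the last); returns when the fingers have stopped.
- r.sleep(seconds).
- r.inverse_kinematics(position, orientation): joint angles nearest the present ones, or None.
- optics.get_image(name): name is "side" or "top"; returns a dict with "pixels" (400x640x3 uint8, red, green, blue), "depth" (400x640 float32, m along the optical axis (not along the pixel's ray), 0 where there is no reading), "fx", "fy", "cx", "cy" (pixels), "D" ([k1, k2, p1, p2, k3] as OpenCV has them; the pictures are not rectified), "camera_from_world" (4x4, takes a point from world to camera coordinates). Camera axes: x right, y down, z forward; pixel columns grow to the right and rows downward; lengths in m; the calibration is good to about 2 mm. A picture is of the moment at which its call begins.
A pose or a line that the arm cannot do raises r.PlanningError and nothing moves.
- r.hand_in(): hands the job in; it is judged then, once.
Readings, each from a call of its own:
- r.current_t(): time.
- r.current_q(): joint angles.
- r.current_qvel(): joint speeds.
- r.current_effort(): joint torques, N m.
- r.current_tool_pos(): TCP position.
- r.current_ee_rot(): TCP orientation.
- r.current_contact_force(): force on the tool from outside, world axes, zero at the start.
- r.current_torque(): the same for the moment, N m.
- r.current_opening(): opening from 0.0 (shut) to 1.0 (fully open).
- r.current_finger_force(): force on a finger pad.
Only numpy, scipy, OpenCV 4.12 (cv2) and the standard library are available. Lean on these libraries where they do the work, as an engineer would, in place of code of your own. Each camera call takes 0.05 s, during which the arm holds its last target. There are 200 camera calls.

## Working session

There is one attempt and no reset: what is moved stays moved. The work goes in short steps, each a Python script; the robot and the scene stay as the last script left them, time stands still between calls to the robot, and variables do not carry over. Pictures are saved under pics/ and viewed, at most 14 in all, crops included, and the job is handed in when it is done.

```bash
mkdir -p pics
python3 - <<'E'
from cell import r, optics
import cv2,numpy as np
for n in("side","top"):
    d=optics.get_image(n); cv2.imwrite(f"pics/{n}0.png",d["pixels"][:,:,::-1])
    np.savez(f"{n}0.npz",**d)
    T=np.linalg.inv(d["camera_from_world"]);print(n,d["fx"],d["fy"],d["cx"],d["cy"],d["D"],T.round(3).tolist(),(d["depth"]>0).mean())
print(r.finger_overhang,r.current_t(),r.current_ee_rot(),r.current_tool_pos())
E
```

```text
side 449.13279996990576 449.13279996990576 317.69927544063876 203.710652621831 [0.03797966 0.         0.         0.         0.        ] [[0.807, -0.428, 0.407, 0.107], [-0.59, -0.605, 0.534, -0.496], [0.018, -0.671, -0.741, 0.737], [0.0, 0.0, 0.0, 1.0]] 0.99623046875
top 406.8621055050709 406.8621055050709 312.7510781462695 193.52609951403056 [-0.08645052  0.          0.          0.          0.        ] [[0.008, -0.969, 0.247, 0.294], [-1.0, -0.009, -0.001, -0.018], [0.003, -0.247, -0.969, 0.835], [0.0, 0.0, 0.0, 1.0]] 0.99622265625
0.022 0.1 [ 2.29358354e-01  9.73341919e-01 -4.79342824e-04 -1.56004407e-04] [0.24539602 0.49192781 0.25282958]
```

View pics/top0.png

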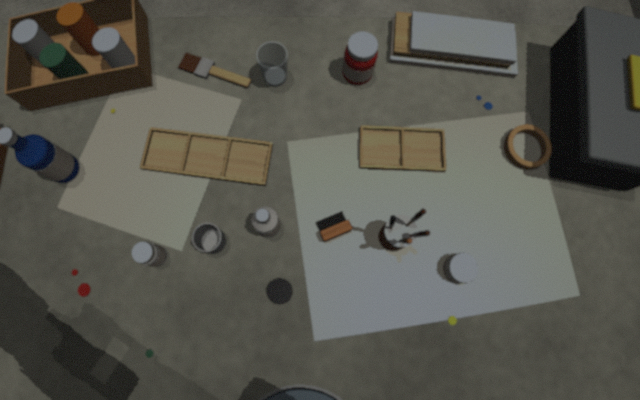

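View pics/side0.png

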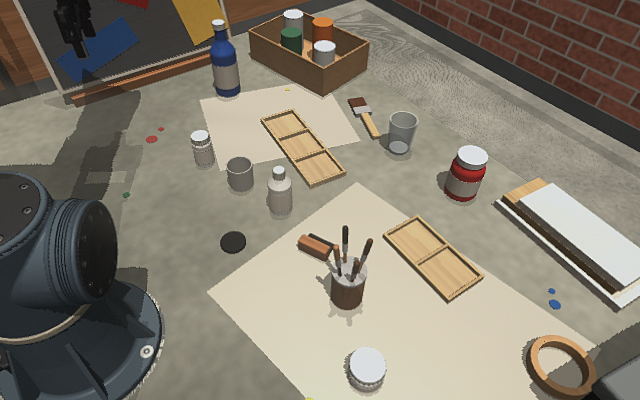

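Top view: slim jar (145,253), cup (207,238), bottle (264,220), squeegee (333,226), brush jar (395,235), pot (460,267), long tray (207,157), short tray (402,148). The side view agrees. Next I measure.

```bash
cat > per.py <<'E'
import numpy as np, cv2
def cloud(d):
    K=np.array([[d["fx"],0,d["cx"]],[0,d["fy"],d["cy"]],[0,0,1.]])
    v,u=np.mgrid[0:400,0:640]
    p=cv2.undistortPoints(np.stack([u,v],-1).reshape(-1,1,2).astype(float),K,np.array(d["D"],float)).reshape(400,640,2)
    z=d["depth"][...,None].astype(float)
    P=np.concatenate([p*z,z],-1); T=np.linalg.inv(d["camera_from_world"])
    W=P@T[:3,:3].T+T[:3,3]; W[d["depth"]<=0]=np.nan
    return W
def px(d,X):
    K=np.array([[d["fx"],0,d["cx"]],[0,d["fy"],d["cy"]],[0,0,1.]]);T=d["camera_from_world"]
    return cv2.projectPoints(np.atleast_2d(X).astype(float),cv2.Rodrigues(T[:3,:3])[0],T[:3,3],K,np.array(d["D"],float))[0].reshape(-1,2)
def ray(d,uv,z):
    K=np.array([[d["fx"],0,d["cx"]],[0,d["fy"],d["cy"]],[0,0,1.]])
    p=cv2.undistortPoints(np.array(uv,float).reshape(-1,1,2),K,np.array(d["D"],float)).reshape(-1,2)
    T=np.linalg.inv(d["camera_from_world"]); D=np.c_[p,np.ones(len(p))]@T[:3,:3].T
    return T[:3,3]+D*((z-T[2,3])/D[:,2])[:,None]
E
python3 - <<'E'
from per import *
S={n:dict(np.load(n+"0.npz")) for n in("top","side")}
S={n:{k:(v.item() if v.ndim==0 else v) for k,v in d.items()} for n,d in S.items()}
t=cloud(S["top"]);s=cloud(S["side"])
A={"slim":(145,253),"cup":(207,238),"bottle":(264,220),"squ":(335,226),"brush":(395,235),"pot":(460,267),"dark":(279,291)}
for n,uv in A.items():
    c=t[uv[1],uv[0]]; print(n,c.round(3))
    for nm,W in(("top",t),("side",s)):
        m=np.hypot(W[...,0]-c[0],W[...,1]-c[1])<.05
        q=W[m]; g=q[q[:,2]>.012]
        if not len(g): print("  flat",np.median(q[:,2]));continue
        tp=g[g[:,2]>np.percentile(g[:,2],95)-.006]
        print("  ",nm,len(g),"table",np.median(q[q[:,2]<.01,2]).round(4),"top z",np.median(tp[:,2]).round(4),"topctr",((tp.max(0)+tp.min(0))/2).round(4)[:2],np.ptp(tp,0).round(3),"all ctr",((g.max(0)+g.min(0))/2).round(4)[:2],np.ptp(g,0).round(3))
for n,b in {"long":(130,120,285,195),"short":(350,118,455,180)}.items():
    img=S["top"]["pixels"][b[1]:b[3],b[0]:b[2]]
    h=cv2.cvtColor(img,cv2.COLOR_RGB2HSV); print(n,h[37,50])
    m=(h[...,1]>75).astype(np.uint8)
    c=max(cv2.findContours(cv2.morphologyEx(m,cv2.MORPH_CLOSE,np.ones((5,5))),0,2)[0],key=cv2.contourArea)
    ctr=ray(S["top"],c.reshape(-1,2)+np.array(b[:2]),.014)
    R=cv2.minAreaRect((ctr[:,:2]*1000).astype(np.float32));print(n,"top",R)
    # side cloud
    X=np.array(R[0])/1000
    for nm,W in(("top",t),("side",s)):
        mm=np.hypot(W[...,0]-X[0],W[...,1]-X[1])<.15
        q=W[mm&(W[...,2]>.009)&(W[...,2]<.022)]
        print("  ",nm,np.median(q[:,2]),cv2.minAreaRect((q[:,:2]*1000).astype(np.float32)))
for nm,W in(("top",t),("side",s)):
    Z=np.clip(W[...,2],0,.12)/.12*255; cv2.imwrite(f"pics/h{nm}.png",cv2.applyColorMap(np.nan_to_num(Z).astype(np.uint8),2))
E
```

```text
slim [0.369 0.296 0.078]
   top 674 table 0.0006 top z 0.0801 topctr [0.3708 0.3015] [0.041 0.039 0.008] all ctr [0.3706 0.2998] [0.045 0.043 0.072]
   side 606 table 0.0003 top z 0.0794 topctr [0.3724 0.3022] [0.04  0.043 0.007] all ctr [0.3723 0.3006] [0.045 0.046 0.07 ]
cup [0.409 0.198 0.006]
   top 507 table 0.0009 top z 0.0594 topctr [0.4031 0.1868] [0.057 0.058 0.008] all ctr [0.4031 0.1868] [0.057 0.059 0.051]
   side 734 table 0.0002 top z 0.0582 topctr [0.4051 0.1859] [0.057 0.059 0.009] all ctr [0.4051 0.1859] [0.057 0.059 0.051]
bottle [0.428 0.069 0.114]
   top 675 table 0.0002 top z 0.1151 topctr [0.4381 0.0739] [0.025 0.024 0.007] all ctr [0.4369 0.0735] [0.05  0.05  0.104]
   side 912 table -0.0 top z 0.1145 topctr [0.4391 0.0725] [0.026 0.025 0.009] all ctr [0.4374 0.069 ] [0.049 0.047 0.106]
squ [ 0.433 -0.064  0.029]
   top 373 table 0.0013 top z 0.0301 topctr [ 0.425  -0.0648] [0.041 0.062 0.008] all ctr [ 0.4247 -0.0648] [0.041 0.062 0.022]
   side 439 table 0.001 top z 0.0295 topctr [ 0.4257 -0.0664] [0.042 0.065 0.007] all ctr [ 0.4259 -0.0665] [0.042 0.065 0.0
[... 922 characters left out ...]
105712890625, 97.85405731201172), 82.7635269165039)
   top 0.013755958491747822 ((588.1317749023438, 213.63467407226562), (275.8258972167969, 98.21326446533203), 82.6675796508789)
   side 0.013102425576302978 ((589.3532104492188, 213.92892456054688), (280.1933898925781, 98.14881134033203), 82.39923095703125)
short [20 91 84]
short top ((607.0530395507812, -210.39004516601562), (186.07223510742188, 97.24600982666016), 88.00110626220703)
   top 0.01358477736478525 ((609.3541870117188, -212.42361450195312), (186.6359405517578, 98.1856689453125), 88.42652130126953)
   side 0.013148593222187477 ((610.6290283203125, -211.92990112304688), (188.47898864746094, 100.31119537353516), 88.43460083007812)
```

View pics/htop.png

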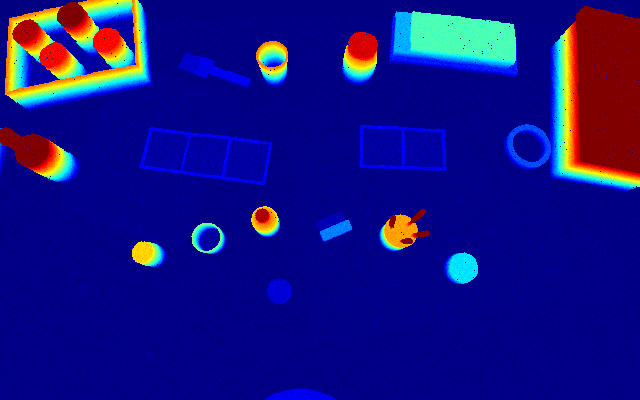

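Height map: all items are cleanly separated, both views agree within about 2 mm, and the measured heights match the text. Next: squeegee yaw, brush jar axis, the arm's geometry (for forearm clearance over the brushes), and reach.

```bash
cat > mot.py <<'E'
import numpy as np
from cell import r
from scipy.spatial.transform import Rotation as R
def quat(a):
    y=np.array([np.cos(a),np.sin(a),0]);z=np.array([0,0,-1.]);return R.from_matrix(np.c_[np.cross(y,z),y,z]).as_quat()
LONG=(np.array([.5885,.2137]),np.radians(82.6-90)); SHORT=(np.array([.6095,-.2121]),np.radians(88.4-90))
def bay(t,y,dx=0):
    c,a=t; return c+np.array([np.cos(a),np.sin(a)])*dx+np.array([-np.sin(a),np.cos(a)])*y
def best(p,a):
    c=[(abs(q[5]),quat(b),q) for b in(a,a+np.pi) if (q:=r.inverse_kinematics(list(p),list(quat(b)))) is not None]
    return min(c,key=lambda k:k[0])
E
python3 - <<'E'
from per import *; from mot import *
S={n:{k:(v.item() if v.ndim==0 else v) for k,v in dict(np.load(n+"0.npz")).items()} for n in("top","side")}
for n,d in S.items():
    W=cloud(d); m=np.hypot(W[...,0]-.425,W[...,1]+.065)<.05
    q=W[m&(W[...,2]>.026)]; print(n,"bar",cv2.minAreaRect((q[:,:2]*1000).astype(np.float32)))
    m=np.hypot(W[...,0]-.414,W[...,1]+.182)<.05
    for lo,hi in((.015,.08),(.1,.2)):
        q=W[m&(W[...,2]>lo)&(W[...,2]<hi)]
        s=np.linalg.lstsq(np.c_[2*q[:,:2],np.ones(len(q))],(q[:,:2]**2).sum(1),rcond=None)[0]
        print("  jar",lo,s[:2].round(4),np.sqrt(s[2]+s[0]**2+s[1]**2).round(4),q.min(0).round(3),q.max(0).round(3))
A=[];B=[]
for x in(.4,.5,.6):
  for z in(.1,.3):
    for t in(0,.3,-.3):
        o=(R.from_euler('y',t)*R.from_quat(quat(0))).as_quat()
        q=r.inverse_kinematics([x,0,z],list(o))
        if q is None: continue
        s1,s2,s3=q[1],q[1]+q[2],q[1]+q[2]+q[4]
        A+= [[np.sin(s1),np.sin(s2),np.cos(s2),np.sin(s3),1,0],[np.cos(s1),np.cos(s2),-np.sin(s2),np.cos(s3),0,1]];B+=[x,z]
f=np.linalg.lstsq(np.array(A),np.array(B),rcond=None);print("a2,a3,e3,d,r0,h",f[0].round(4),f[1],len(B))
for n,p,z,a in[("slim",(.3716,.302),.05,0),("cup",(.404,.1863),.045,0),("bottle",(.4386,.0732),.072,0),("pot",(.3515,-.3143),.034,0),("L+",bay(LONG,.09),.05,LONG[1]),("L0",bay(LONG,0),.05,LONG[1]),("L-",bay(LONG,-.09),.04,LONG[1]),("S+",bay(SHORT,.045,-.012),.04,SHORT[1]),("S-",bay(SHORT,-.045),.05,SHORT[1])]:
    for h in(0,.25): print(n,np.round(p,3),best([*p,z+h],a)[2].round(2) if h==0 else best([*p,z+h],a)[0].round(2))
E
```

```text
top bar ((425.44140625, -65.42367553710938), (22.05010986328125, 63.81147384643555), 23.178123474121094)
  jar 0.015 [ 0.416  -0.1837] 0.0303 [ 0.385 -0.192  0.015] [ 0.431 -0.153  0.08 ]
  jar 0.1 [ 0.4113 -0.1807] 0.0271 [ 0.381 -0.215  0.101] [ 0.437 -0.148  0.182]
side bar ((426.2959289550781, -66.1933822631836), (23.34531593322754, 63.62983703613281), 24.087507247924805)
  jar 0.015 [ 0.4174 -0.1826] 0.0295 [ 0.387 -0.213  0.015] [ 0.434 -0.164  0.08 ]
  jar 0.1 [ 0.4128 -0.1842] 0.0267 [ 0.381 -0.217  0.101] [ 0.438 -0.149  0.181]
a2,a3,e3,d,r0,h [0.4852 0.4369 0.0395 0.2446 0.0032 0.2608] [3.22780676e-06] 36
slim [0.372 0.302] [ 0.59  0.55  1.97 -0.    0.62  0.59]
slim [0.372 0.302] 0.59
cup [0.404 0.186] [ 0.33  0.52  2.06 -0.    0.56  0.33]
cup [0.404 0.186] 0.33
bottle [0.439 0.073] [ 0.06  0.47  2.05 -0.    0.62  0.06]
bottle [0.439 0.073] 0.06
pot [ 0.352 -0.314] [-0.83  0.58  1.99 -0.    0.57 -0.83]
pot [ 0.352 -0.314] 0.83
L+ [0.6   0.303] [ 0.4   0.81  1.43 -0.    0.9   0.53]
L+ [0.6   0.303] 0.53
L0 [0.588 0.214] [ 0.27  0.74  1.57 -0.    0.83  0.4 ]
L0 [0.588 0.214] 0.4
L- [0.577 0.124] [ 0.13  0.71  1.68 -0.    0.76  0.26]
L- [0.577 0.124] 0.26
S+ [ 0.599 -0.167] [-0.35  0.75  1.59 -0.    0.81 -0.32]
S+ [ 0.599 -0.167] 0.32
S- [ 0.608 -0.257] [-0.47  0.79  1.47 -0.    0.88 -0.44]
S- [ 0.608 -0.257] 0.44
```

```bash
cat >> mot.py <<'E'
def pick_place(name,p,a,z,q,b,sq=35,hi=.26,h1=None,rel=.15):
    h1=h1 or hi
    flip=0 if np.allclose(best([*p,z],a)[1],quat(a)) else np.pi
    o=list(quat(a+flip)); o2=list(quat(b+flip))
    r.move_to([*p,hi],o); r.set_gripper(1.0)
    r.move_linear([*p,z],vel=.2); r.set_gripper(0.0,sq); w=r.current_opening()*85
    r.move_linear([*p,h1],vel=.2); w2=r.current_opening()*85
    print(name,"width",round(w,1),round(w2,1),"F",round(float(np.max(r.current_finger_force())),1),"t",r.current_t())
    if w2<15: raise SystemExit("grasp lost")
    r.move_to([*q,h1],o2)
    r.move_linear([*q,z+.03],vel=.25); r.move_linear([*q,z+.0055],vel=.05)
    print("  dz force",np.round(r.current_contact_force(),1), "pos",np.round(r.current_tool_pos(),4))
    r.set_gripper(min(1,r.current_opening()+rel)); r.sleep(.2)
    r.move_linear([*q,hi],vel=.2); print("  t",r.current_t())
E
python3 - <<'E'
from mot import *; from cell import optics; import cv2
pick_place("squeegee",(.4258,-.0658),np.radians(23.6),.038,bay(SHORT,.045,-.012),SHORT[1])
cv2.imwrite("pics/s1.png",optics.get_image("side")["pixels"][:,:,::-1])
E
```

```text
squeegee width 20.8 21.0 F 34.3 t 5.5417
  dz force [-0.2  0.4 -1.3] pos [ 0.5987 -0.1668  0.0432]
  t 9.6333
```

View pics/s1.png

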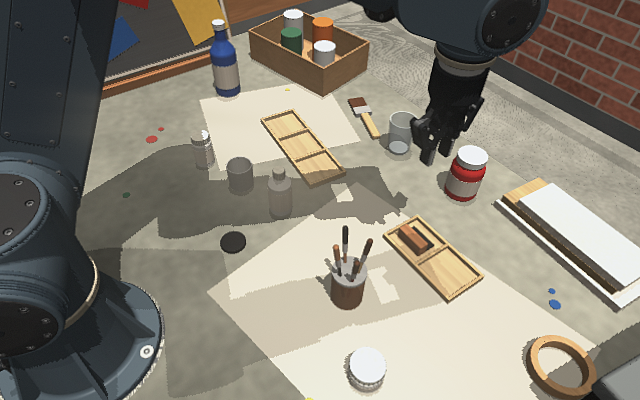

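The squeegee lies flat in the near bay of the short tray at (415,237). Now the rest, with a check picture at the end.

Run:
```python
from mot import *; from cell import optics; import cv2
from per import cloud
pick_place("slim",(.3720,.3018),0,.050,bay(SHORT,-.045),SHORT[1],hi=.29)
pick_place("cup",(.4041,.1864),0,.045,bay(LONG,.09),LONG[1],hi=.27)
pick_place("bottle",(.4385,.0728),0,.072,bay(LONG,0),LONG[1],sq=40,hi=.28)
pick_place("pot",(.3515,-.3145),0,.034,bay(LONG,-.09),LONG[1],hi=.28)
r.move_to([.3,-.05,.35],list(quat(0)))
D={n:optics.get_image(n) for n in("side","top")}
for n,d in D.items():
    cv2.imwrite(f"pics/{n}2.png",d["pixels"][:,:,::-1]); W=cloud(d)
    for k,c,zl in(("slim",bay(SHORT,-.045),.06),("squ",bay(SHORT,.045,-.012),.025),("cup",bay(LONG,.09),.05),("bottle",bay(LONG,0),.1),("pot",bay(LONG,-.09),.035),("jar",(.416,-.183),.1)):
        q=W[(np.hypot(W[...,0]-c[0],W[...,1]-c[1])<.05)&(W[...,2]>zl)&(W[...,2]<.2)]
        if len(q)>5: print(n,k,"top z",np.percentile(q[:,2],90).round(4),"off",((q.max(0)+q.min(0))[:2]/2-c).round(4),len(q))
```

```text
slim width 42.7 42.4 F 35.7 t 15.3
  dz force [ 0.4  0.4 -1.4] pos [ 0.6081 -0.2571  0.0551]
  t 20.9167
cup width 55.4 55.2 F 37.3 t 26.0333
  dz force [0.4 0.4 0.1] pos [0.6    0.3029 0.0501]
  t 30.25
bottle width 48.2 48.4 F 41.7 t 34.4917
  dz force [ 0.2  0.2 -2.4] pos [0.5884 0.2137 0.0771]
  t 38.475
pot width 58.0 57.4 F 37.6 t 44.0833
  dz force [-3.2 -1.2  4.3] pos [0.5765 0.1244 0.0393]
  t 49.3667
side slim top z 0.0848 off [-0.0002 -0.    ] 526
side squ top z 0.035 off [0.     0.0002] 341
side cup top z 0.0637 off [ 0.     -0.0008] 215
side bottle top z 0.1192 off [-0.0018 -0.0003] 125
side pot top z 0.0473 off [-0.001  -0.0006] 413
side jar top z 0.1716 off [-0.0058 -0.0004] 599
top slim top z 0.0852 off [-0.0021  0.0018] 405
top squ top z 0.0357 off [-0.0013  0.0007] 328
top cup top z 0.0648 off [-0.0011 -0.0007] 300
top bottle top z 0.1202 off [-0.0019 -0.0008] 156
top pot top z 0.0478 off [-0.0025 -0.0004] 610
top jar top z 0.1783 off [0.0145 0.0054] 115
```

View pics/side2.png

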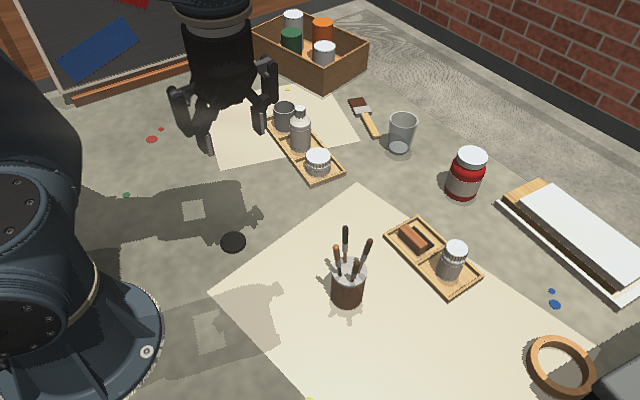

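View pics/top2.png

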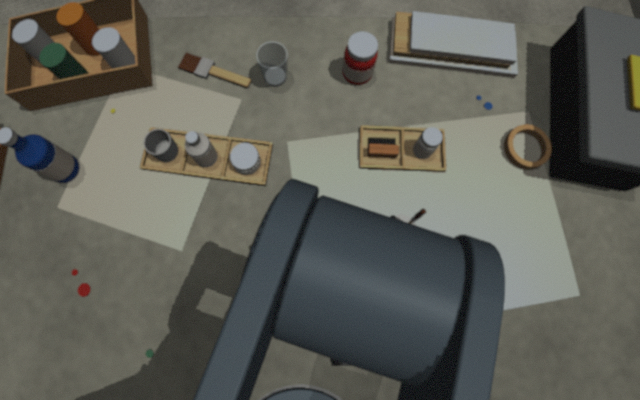

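Cup (160,145), bottle (200,150) and pot (245,157) stand upright in the long tray; squeegee (383,148) and slim jar (428,142) are in the short tray. In the side view the brush jar stands at (348,285) as before, and the robot is clear.

```bash
python3 -c "
from cell import r
print(r.hand_in(),r.current_t())"
```

```text
the job is handed in; nothing more can be done
the job is handed in; nothing more can be done
```

Both kits are made up and the job is handed in at about 51 s by the robot's clock: cup, bottle and low pot are in the long tray, squeegee and slim jar are in the short tray, and the brush jar was not touched.

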